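Mount a vial tray on its T-slot dock and lock it with the quarter-turn bolt

ROBOT

A 7-joint arm with a two-finger parallel gripper is mounted at the origin on a cart in front of the work surface, level with it; the furniture and walls round the work are solid. World frame = base frame: x ahead of the robot, y to its left, z up, the work surface at z = 0. Lengths are in m, angles in rad, forces in N, time in s.
With the tool pointing down it reaches from about 0.425 to 0.95 m from the base axis. Payload 16.7 kg.
Tool frame: the origin (TCP) lies midway between the tips of the shut fingers; the grasp point (between the pads) lies 19 mm behind it; z points along the fingers, y is the line along which they close (so a half turn about z gives the same grasp; the last joint's range is limited). The gripper opens to 94 mm and grips with 3 to 60 N. Pads are 16 mm wide; open, the fingers measure 119 mm over their backs; the gripper's body (75 mm by 177 mm) begins 78 mm behind the grasp point.
Start: joints at [-1.409, 0.426, 0.074, 1.606, -0.034, 1.111, -0.067], TCP at [0.206, 0.643, 0.205] pointing down, gripper open.
Joint ranges: [-2.85, 2.85], [-0.5, 2.14], [-1.23, 1.37], [0.21, 2.46], [-1.02, 4.16], [0.16, 2.05], [-2.73, 2.73]. Speed limits (rad/s): [1.89, 1.89, 2.39, 2.39, 3.01, 3.01, 3.01].

INTERFACE

Orientations are given as a rotation vector (axis times angle).
In Python, from station import r gives the robot as it stands. The module is installed in compiled form; this text tells all that it offers.
- The arm moves only by the shell command python3 -m crank 'ROWS' [OPENING] [FORCE]. ROWS is JSON, one flat list of numbers, 6 for each row, row after row: the shift along the world's x, y, z as a fraction of full scale, then the turn, a rotation vector about the world's x, y, z as a fraction of full scale. A call has 1 to 12 rows; each row is the pose to reach, as a shift and turn from the pose commanded when the call began, turning the shorter way round; what a row does not reach only later rows make up. Full scale, the value 1, is 0.1 m for a shift and pi rad for a turn. A row lasts 1/12 s, in which the tool goes at most 41.7 mm and 7.16 degrees, less where a joint would pass 70% of its speed; a pose out of reach is approached as far as the arm can. A call with a number of a shift or a turn outside -1 to 1 is refused whole. A call with a gripper value outside its range is refused whole. OPENING is the opening, from 0 (shut) to 1 (fully open), set as the call begins (- or left out, the last holds). The fingers move at their own pace and stop on an object; FORCE is the grip in N (left out, the last holds). Time passes only in rows, so rows that repeat a pose let the fingers close. It gives the time, the measured TCP pose, the force, the opening and the grip force at its end, in the units of the state.
- r.get_obs(): the state, without advancing time (a new reading comes with each control period).
- r.capture(name): name is "side" or "top" or "wrist"; returns the picture (480x640x3 uint8, red, green, blue); there is no depth.
- r.camera_params(name): a dict with "fx", "fy", "cx", "cy" (pixels), "R" (3x3) and "t" (3): a world point X has camera coordinates R X + t; the wrist camera has in their place "tool_from_camera" (4x4, takes a point from camera to tool coordinates, whose origin is the TCP and whose axes are the flange's). Camera axes: x right, y down, z forward; pixel columns grow to the right and rows downward; lengths in m; the calibration is good to about 2 mm. The wrist camera is an equidistant fisheye: a pixel r from the principal point sees the ray r / f radians off the axis. A picture is of the moment at which its call begins: read the wrist's pose just before it. camera_params takes no time and is no camera call.
- r.close_job(): hands the job in; it is judged then, once.
Trained networks look in the newest picture that a camera, given by its name, has taken for a name from the list of things; names that differ only in an ending like _2 or _b are one class to them, and where a whole thing is asked for, a point or a joint stands for the part that bears it (a point fixed in the world has none). Each returns a list of dicts, best first, with "conf" (0 to 1); they miss things now and then, are a little off and sometimes report something else, mostly with a low value. They report only what shows in the picture. A call takes as long as a camera call.
- r.look_for(camera, name): "rect" ([left, top, right, bottom] in pixels, round what is visible of it).
The state is a dict: "time_s": time; "joint_positions": joint angles; "dq": joint speeds; "effort": joint torques, N m; "eef_pos": TCP position; "orientation": TCP orientation; "contact_force": force on the tool from outside, world axes, zero at the start; "moment": the same for the moment, N m; "width": opening from 0.0 (shut) to 1.0 (fully open); "grip_force": force on a finger pad.
Only numpy, scipy, OpenCV 4.12 (cv2) and the standard library are available. Lean on these libraries where they do the work, as an engineer would, in place of code of your own. Each camera call takes 0.05 s, during which the arm holds its last target. There are 200 camera calls.

TASK

Mount the blue vial tray on the grey dock: hold it tilted, slip its back edge (the edge away from its long slot) under the dock's overhanging lip, then lower the front so that the tray lies flat in the pocket. Then lift the black winged clamp bolt out of its parking hole in the dock's front ledge, drop its hammer head through the tray's slot into the T-slot below until its collar sits on the tray, give it a quarter turn so that the head is locked across the T-slot, and let go. Leave the glass vials standing where they are.

Things in the scene. Friction and masses are not known exactly. Their poses are not given: they have to be found in the camera images.
- dock: fixed block with grey sides and an aluminium deck and lip, 128 x 116 mm without its front ledge. Origin on the worktop under the centre of its pocket; +x points to its back, where the lip is, z up. The pocket's floor is 32 mm above the worktop and spans x -54 to +54 mm, y -50 to +50 mm; rims 5 mm high and 8 mm wide bound it at the front and sides
- dock_seat (a point): centre of the dock's pocket floor; axes as the dock. The tray's origin belongs here, with its axes along the dock's
- dock_lip (a point): middle of the lip's front lower edge, 44 mm behind dock_seat; axes as the dock. The lip overhangs the last 10 mm of the pocket; its underside is 10 mm, its top 15 mm above the pocket floor. The pocket's back wall is at x +54 mm. The tray's plate enters with its back edge tilted down by 6 to 20 degrees
- dock_slot (a point): middle of the T-slot's mouth, on the pocket floor, 33 mm in front of dock_seat; axes as the dock. The T-slot runs along y through the whole dock: mouth 15 mm wide, its roof lips 6 mm thick, below them a channel 35 mm wide and 13 mm deep
- tray: loose blue vial tray lying on the worktop, a plate 104 (x) x 96 (y) x 6 mm with four round holes, 0.15 to 0.3 kg. Origin at the centre of its underside, z up; +x points to its back edge, which goes under the lip. A through slot is at x -33 mm
- tray_slot (a point): centre of the tray's through slot, 20 mm (x) by 36 mm (y), on the plate's top face, 6 mm above the underside, 33 mm in front of the tray's origin; axes as the tray
- tray_handle (a point): centre of the top of the tray's upright aluminium grip, at x +6 mm, 32 mm above the underside (26 mm above the plate). The grip is 12 mm thick (x) and 30 mm long (y); take it across its thickness, along the tray's x
- dock_park (a point): centre of the mouth of the parking bore, 32 mm across, in the ledge (60 mm wide, 30 mm high) at the dock's front, 86 mm in front of the dock's origin; the clamp bolt starts here, turned any way
- clamp_bolt: loose clamp bolt, about 0.09 kg, standing in the parking bore, collar on the ledge. Origin at the centre of its foot, z up. Hammer head 28 (x) x 10 (y) x 7 mm high, 9 mm shank, steel collar 36 mm across from 21.5 to 26 mm above the foot. Goes in with its x along the dock's y; locked with its x along the dock's x, turned either way. With the collar on the seated tray the foot is 15.5 mm below the pocket floor
- bolt_wing (a point): centre of the top of the bolt's black wing, 50 mm above its foot; axes as the bolt. The wing stands on the collar (24 mm high), is 36 mm long (x, the same way as the hammer head) and 12 mm thick (y)
- vial_1: loose screw-cap glass vial, 23 mm across, 46 mm tall, standing near the work; a bystander. Origin at the centre of its underside, z up
- vial_2: loose screw-cap glass vial, 23 mm across, 46 mm tall, standing near the work; a bystander. Origin at the centre of its underside, z up
- vial_3: loose screw-cap glass vial, 23 mm across, 46 mm tall, standing near the work; a bystander. Origin at the centre of its underside, z up

How it is judged:
By the outcome, as a careful person would: the job done as asked, in the order asked, and still so for the second after the job is handed in, with the robot touching nothing.
It also fails if it takes over 62 s, if anything falls off the work surface, if the arm or the gripper's body presses on something with over 40 N, if the wrist force passes 120 N, or if a joint passes its speed limit or range.

## Working session

There is one attempt and no reset: what is moved stays moved. The work goes in short steps, Python scripts to look and compute and a shell command to move; the robot and the scene stay as the last step left them, time stands still between calls to the robot, and variables do not carry over. Pictures are saved under pics/ and viewed, at most 10 in all, crops included, and the job is handed in when it is done.

```bash
mkdir -p pics; cat > h.py <<'E'
import numpy as np, cv2
from station import r
from scipy.spatial.transform import Rotation as Ro
def ray(cam,u,v):
    p=r.camera_params(cam);R=np.array(p["R"]);t=np.array(p["t"])
    d=R.T@np.array([(u-p["cx"])/p["fx"],(v-p["cy"])/p["fy"],1]);return -R.T@t,d
def at(cam,u,v,z):
    o,d=ray(cam,u,v);return o+d*(z-o[2])/d[2]
def proj(cam,X):
    p=r.camera_params(cam);c=np.array(p["R"])@np.array(X)+np.array(p["t"])
    return np.array([p["fx"]*c[0]/c[2]+p["cx"],p["fy"]*c[1]/c[2]+p["cy"]])
def save(cam,fn):
    im=r.capture(cam);cv2.imwrite("pics/"+fn,im[:,:,::-1]);return im
def wray(u,v,pos,rv):
    p=r.camera_params("wrist");T=np.array(p["tool_from_camera"])
    a=np.array([(u-p["cx"])/p["fx"],(v-p["cy"])/p["fy"]]);th=np.linalg.norm(a)
    d=np.array([*(a/th*np.sin(th)),np.cos(th)]) if th>0 else np.array([0,0,1.])
    R=Ro.from_rotvec(rv).as_matrix();return R@T[:3,3]+pos,R@T[:3,:3]@d
def wat(u,v,z,pos,rv):
    o,d=wray(u,v,pos,rv);return o+d*(z-o[2])/d[2]
def wproj(X,pos,rv):
    p=r.camera_params("wrist");T=np.linalg.inv(np.array(p["tool_from_camera"]))
    x=Ro.from_rotvec(rv).as_matrix().T@(np.array(X)-pos);c=T[:3,:3]@x+T[:3,3]
    th=np.arctan2(np.hypot(c[0],c[1]),c[2]);n=c[:2]/np.hypot(c[0],c[1])
    return np.array([p["fx"]*th*n[0]+p["cx"],p["fy"]*th*n[1]+p["cy"]])
E
python3 - <<'E'
from h import *
o=r.get_obs();print(o["time_s"],o["eef_pos"],o["orientation"],o["width"],o["contact_force"])
save("top","t0.png");save("side","s0.png")
for c in("top","side"):
    for n in("dock","tray","tray_handle","tray_slot","clamp_bolt","bolt_wing","vial_1"):
        print(c,n,[(np.round(d["rect"]).tolist(),round(d["conf"],2)) for d in r.look_for(c,n)][:4])
    p=r.camera_params(c);print(p["fx"],(-np.array(p["R"]).T@np.array(p["t"])).round(3))
E
```

```text
0.0 [0.20629206 0.64221822 0.20476976] [-4.86262440e-01 -3.10357741e+00  2.05510562e-03] 1.0022923061442581 [0.1965522  1.00675786 0.32847225]
top dock [([260.0, 156.0, 348.0, 249.0], 0.56)]
top tray [([331.0, 261.0, 397.0, 324.0], 0.7)]
top tray_handle [([334.0, 259.0, 398.0, 324.0], 0.76)]
top tray_slot [([336.0, 259.0, 399.0, 323.0], 0.68)]
top clamp_bolt [([322.0, 221.0, 336.0, 237.0], 0.53)]
top bolt_wing [([336.0, 262.0, 399.0, 325.0], 0.74), ([320.0, 218.0, 340.0, 239.0], 0.67), ([262.0, 156.0, 349.0, 248.0], 0.55)]
top vial_1 [([288.0, 269.0, 300.0, 280.0], 0.59), ([268.0, 254.0, 278.0, 269.0], 0.56), ([303.0, 290.0, 314.0, 303.0], 0.53)]
436.2951011443381 [0.251 0.414 0.915]
side dock [([195.0, 243.0, 314.0, 306.0], 0.62)]
side tray [([339.0, 251.0, 421.0, 297.0], 0.56), ([192.0, 243.0, 313.0, 304.0], 0.27)]
side tray_handle [([363.0, 253.0, 422.0, 295.0], 0.76), ([194.0, 242.0, 310.0, 306.0], 0.54)]
side tray_slot [([363.0, 248.0, 423.0, 300.0], 0.64), ([351.0, 285.0, 369.0, 313.0], 0.32)]
side clamp_bolt [([279.0, 246.0, 306.0, 266.0], 0.56)]
side bolt_wing [([280.0, 243.0, 303.0, 265.0], 0.65)]
side vial_1 [([316.0, 286.0, 335.0, 320.0], 0.73), ([283.0, 297.0, 298.0, 334.0], 0.66), ([352.0, 284.0, 370.0, 309.0], 0.63)]
535.3082024306241 [0.077 1.058 0.47 ]
```

View pics/t0.png

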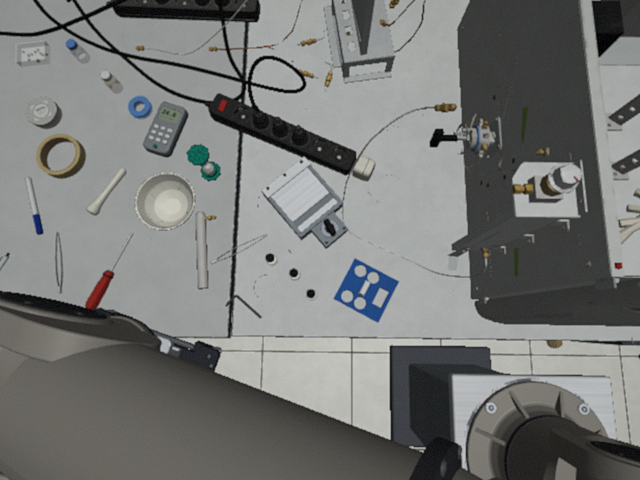

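View pics/s0.png

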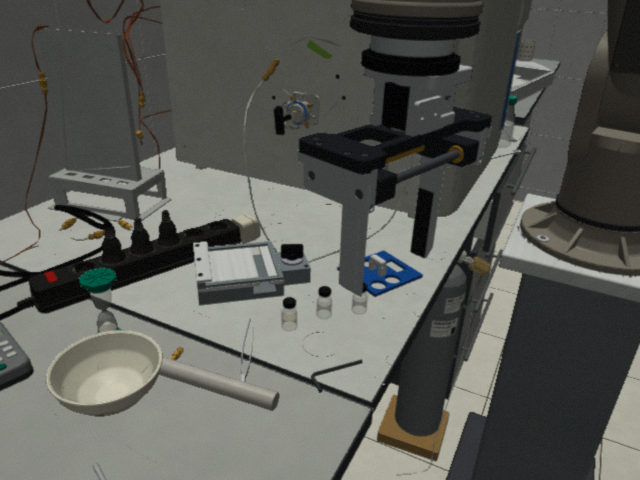

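The top view shows the dock around (303,203) with its ledge and bolt at (329,228) on the lower right. The tray is at (366,290), slot to the right at about (381,298), and the vials are at (270,258), (294,273) and (311,294). The side view agrees.

```bash
python3 - <<'E'
from h import *
im=cv2.imread("pics/t0.png")
b=im.astype(int);m=((b[:,:,0]>110)&(b[:,:,2]<80)&(b[:,:,0]-b[:,:,1]>40)).astype(np.uint8)
m[:240]=0;m[:,:320]=0
c=max(cv2.findContours(m,0,2)[0],key=cv2.contourArea)
R=cv2.minAreaRect(c);B=cv2.boxPoints(R)
for q in B: print("tray corner",q,at("top",*q,0.006).round(4))
for q in [(270,258),(294,273),(311,294)]: print("vial",at("top",*q,0.046).round(3))
print("bolt",at("top",329,228,.066).round(3))
p=r.camera_params("wrist");print({k:np.round(v,4).tolist() for k,v in p.items()})
c1=cv2.resize(im[140:340,250:420],None,fx=3.5,fy=3,interpolation=cv2.INTER_CUBIC);c1=cv2.resize(im[145:335,250:410],None,fx=3,fy=3,interpolation=cv2.INTER_CUBIC);cv2.imwrite("pics/c0.png",c1)
E
```

```text
tray corner [333.6 298.2] [0.2985 0.3977 0.006 ]
tray corner [354.6649  258.41083] [0.3818 0.3542 0.006 ]
tray corner [398.35947 281.54327] [0.3344 0.2634 0.006 ]
tray corner [377.2946  321.33246] [0.2528 0.3081 0.006 ]
vial [0.375 0.527 0.046]
vial [0.345 0.478 0.046]
vial [0.304 0.443 0.046]
bolt [0.434 0.409 0.066]
{'fx': 371.6483, 'fy': 371.6483, 'cx': 323.5755, 'cy': 241.3009, 'tool_from_camera': [[-0.0001, -0.9649, -0.2625, 0.0764], [1.0, -0.0, -0.0003, -0.0], [0.0003, -0.2625, 0.9649, -0.1801], [0.0, 0.0, 0.0, 1.0]]}
```

View pics/c0.png

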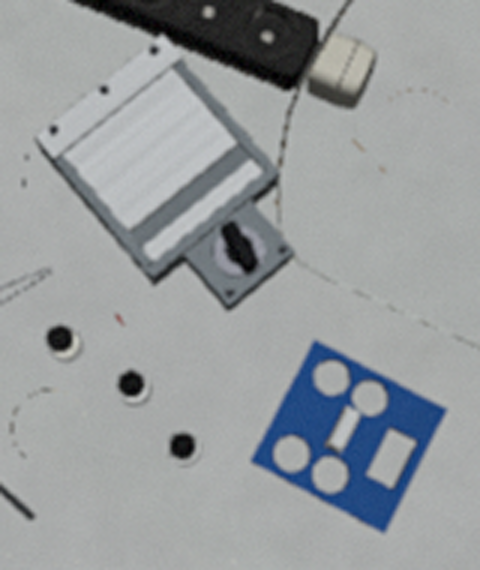

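The crop confirms the layout: dock +x points up-left (about 39° in the world) and tray +x is about 62°. The bolt's wing runs along about 21°. I'm moving the wrist camera over the work now.

```bash
python3 -m crank '[0.1,-0.33,0,0,0,-0.02, 0.2,-0.66,0,0,0,-0.04, 0.35,-1,0,0,0,-0.055, 0.35,-1,0,0,0,-0.055]'
python3 -m crank '[0.1,-0.33,0,0,0,0, 0.2,-0.66,0,0,0,0, 0.35,-1,0,0,0,0, 0.35,-1,0,0,0,0]'
python3 -m crank '[0.1,-0.33,0,0,0,0, 0.2,-0.66,0,0,0,0, 0.4,-0.9,0,0,0,0, 0.4,-0.9,0,0,0,0, 0.4,-0.9,0,0,0,0, 0.4,-0.9,0,0,0,0]'
python3 - <<'E'
from h import *
o=r.get_obs();print(o["time_s"],o["eef_pos"],o["orientation"],o["joint_positions"],np.abs(o["dq"]).max())
np.save("w1.npy",np.r_[o["eef_pos"],o["orientation"]])
save("wrist","w1.png")
E
```

```text
time_s: 1.13
eef_pos: [0.2453, 0.5369, 0.2058]
orientation: [0.765, 3.045, -0.002]
contact_force: [1.8, 0.9, 0.3]
width: 0.998
grip_force: 0.0
time_s: 1.47
eef_pos: [0.2795, 0.4368, 0.2058]
orientation: [0.761, 3.047, -0.002]
contact_force: [2.4, 1.5, 0.6]
width: 1.001
grip_force: 0.0
time_s: 1.97
eef_pos: [0.3164, 0.3531, 0.2057]
orientation: [-0.752, -3.05, -0.001]
contact_force: [0.3, 0.7, -0.3]
width: 0.998
grip_force: 0.0
1.9667 [0.31636403 0.35308793 0.20572678] [-7.52499992e-01 -3.05009472e+00 -9.84065856e-04] [-1.17855044  0.0897696   0.21660489  2.05201777 -0.02319138  1.00144448
  0.13673168] 0.014763679267443153
```

View pics/w1.png

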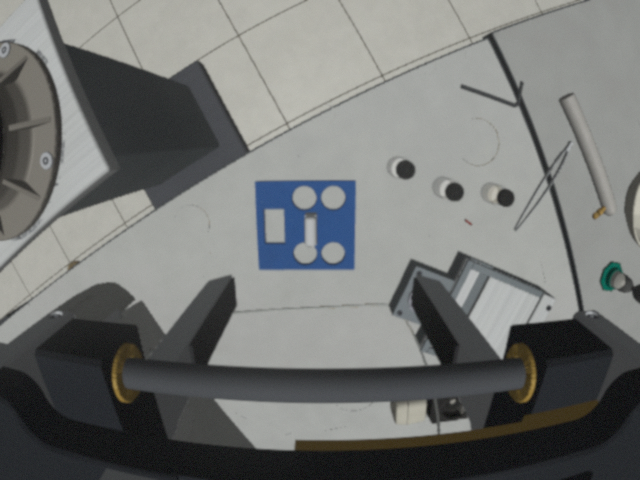

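The wrist view shows the tray at (256-355, 181-269) with its slot to the left, well aligned with the tool's y. The vials are at about (402,168), (452,189) and (503,197), and the dock is partly hidden behind the right finger. I'll fit the tray now and then move over to see the dock.

```bash
cat >> h.py <<'E'
from scipy.optimize import least_squares
def blue(im):  # im BGR
    b=im.astype(int);return ((b[:,:,0]>80)&(b[:,:,2]<90)&(b[:,:,0]-b[:,:,2]>60)).astype(np.uint8)
def subpix(im,pts,w=4):
    g=cv2.cvtColor(im,cv2.COLOR_BGR2GRAY)
    return cv2.cornerSubPix(g,np.float32(pts).reshape(-1,1,2),(w,w),(-1,-1),(3,40,.01)).reshape(-1,2)
def fit(P,uv,pos,rv,x0):
    "P model points, uv pixels; solve x,y,yaw of planar pose"
    P=np.array(P,float)
    def f(q):
        c,s=np.cos(q[2]),np.sin(q[2]);W=np.c_[q[0]+c*P[:,0]-s*P[:,1],q[1]+s*P[:,0]+c*P[:,1],P[:,2]]
        return (np.array([wproj(w,pos,rv) for w in W])-uv).ravel()
    s=least_squares(f,x0);return s.x,s.fun.reshape(-1,2)
E
python3 - <<'E'
from h import *
im=cv2.imread("pics/w1.png");w=np.load("w1.npy")
m=blue(im);c=max(cv2.findContours(m,0,2)[0],key=cv2.contourArea)
a=cv2.approxPolyDP(c,8,True).reshape(-1,2);print(a.tolist())
s=subpix(im,a);print(s.round(1).tolist())
# order: front(-x) is left, image up = tool +x
ctr=s.mean(0);P=[]
T=.006
# tray x=right in image; z up -> tray y: world; tool y=tray x, tool x = image up; tray y = z_up x x
w_=[wat(*p,T,w[:3],w[3:]) for p in s];C=np.mean(w_,0);ya=1.09
for q in w_:
    d=q-C;x=np.cos(ya)*d[0]+np.sin(ya)*d[1];y=-np.sin(ya)*d[0]+np.cos(ya)*d[1];P.append([.052*np.sign(x),.048*np.sign(y),T])
print(np.round(w_,4).tolist())
x,e=fit(P,s,w[:3],w[3:],[C[0],C[1],ya]);print(x.round(4),np.degrees(x[2]),e.round(2).tolist())
R=Ro.from_rotvec(w[3:]).as_matrix();print("tool y angle",np.degrees(np.arctan2(R[1,1],R[0,1])))
# check handle top projection
c_,s_=np.cos(x[2]),np.sin(x[2]);print("handle px",wproj([x[0]+.006*c_,x[1]+.006*s_,.032],w[:3],w[3:]).round(1),"slot",wproj([x[0]-.033*c_,x[1]-.033*s_,.006],w[:3],w[3:]).round(1))
for v in [(402,168),(452,189),(503,197)]: print("vial~",wat(*v,.046,w[:3],w[3:]).round(3))
E
python3 -m crank '[0.35,0.2,0.1,0,0,0, 0.7,0.4,0.2,0,0,0, 1,0.5,0.3,0,0,0, 1,0.5,0.3,0,0,0]'
python3 -m crank '[0.35,0.2,0,0,0,-0.03, 0.7,0.4,0,0,0,-0.06, 1,0.5,0,0,0,-0.1, 1,0.5,0,0,0,-0.12, 1,0.5,0,0,0,-0.13, 1,0.5,0,0,0,-0.13]'
python3 -m crank '[0.35,0,0,0,0,0, 0.6,0,0,0,0,0, 0.6,0,0,0,0,0, 0.6,0,0,0,0,0, 0.6,0,0,0,0,0]'
python3 - <<'E'
from h import *
o=r.get_obs();print(o["time_s"],o["eef_pos"],o["orientation"],o["joint_positions"],np.abs(o["dq"]).max())
np.save("w2.npy",np.r_[o["eef_pos"],o["orientation"]])
save("wrist","w2.png")
E
```

```text
[[256, 183], [260, 267], [352, 267], [353, 182]]
[[254.6999969482422, 181.1999969482422], [258.8999938964844, 269.0], [353.6000061035156, 268.79998779296875], [354.8999938964844, 180.0]]
[[0.2499, 0.3074, 0.006], [0.335, 0.2633, 0.006], [0.3827, 0.355, 0.006], [0.2975, 0.3992, 0.006]]
[0.3163 0.3312 1.0923] 62.58405319260923 [[-0.31, -0.03], [-0.31, 0.08], [0.29, -0.04], [0.32, 0.03]]
tool y angle 62.282218964751735
handle px [310.  231.7] slot [273.9 226.1]
vial~ [0.302 0.442 0.046]
vial~ [0.342 0.478 0.046]
vial~ [0.373 0.526 0.046]
time_s: 2.35
eef_pos: [0.4209, 0.4054, 0.2365]
orientation: [0.752, 3.047, 0.003]
contact_force: [-1.7, -1.3, -0.4]
width: 0.999
grip_force: 0.0
time_s: 2.85
eef_pos: [0.5159, 0.4538, 0.2343]
orientation: [-1.356, -2.834, 0.002]
contact_force: [-1.0, -0.0, 0.0]
width: 1.0
grip_force: 0.0
time_s: 3.27
eef_pos: [0.5754, 0.4533, 0.2351]
orientation: [-1.352, -2.835, 0.001]
contact_force: [0.1, -0.3, -0.4]
width: 1.0
grip_force: 0.0
3.2667 [0.57542432 0.45333996 0.23507601] [-1.35225177e+00 -2.83475860e+00  6.68755526e-04] [-0.9943682   0.52077887  0.36315298  1.43793503 -0.19005621  1.21816379
  0.07112019] 0.013100614052106427
```

View pics/w2.png

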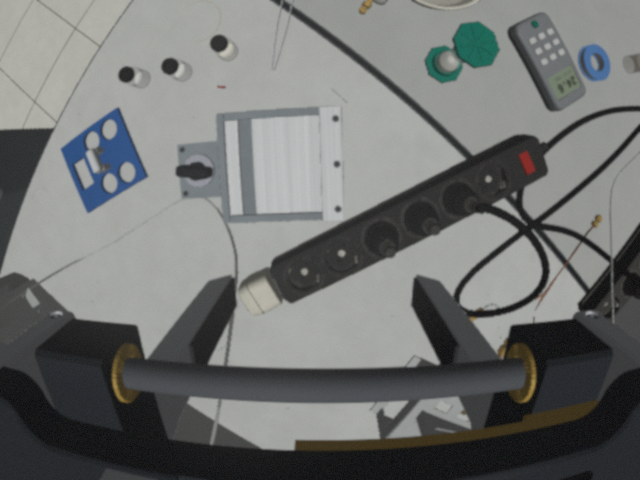

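The dock is fully in view at (180-345, 105-222), with the lip at the right (320-343), the ledge on the left and the bolt at (197,170). I'll zoom in to pick its corners.

```bash
python3 - <<'E'
import cv2
im=cv2.imread("pics/w2.png")[95:235,165:360]
cv2.imwrite("pics/c2.png",cv2.resize(im,None,fx=4,fy=4,interpolation=cv2.INTER_CUBIC))
E
```

```text
(no output)
```

View pics/c2.png

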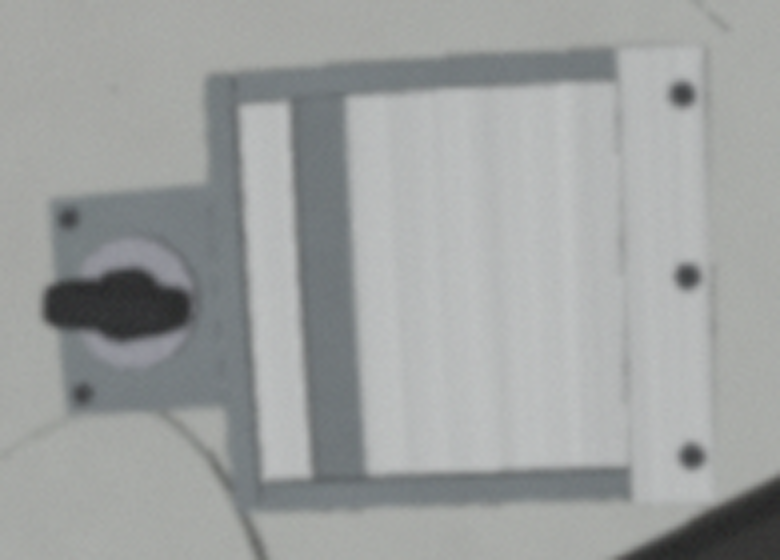

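```bash
python3 - <<'E'
from h import *
im=cv2.imread("pics/w2.png");w=np.load("w2.npy");pos,rv=w[:3],w[3:]
L=[((210,74),(-62,58,37)),((240,511),(-62,-58,37)),((617,50),(44,58,47)),((632,500),(44,-58,47)),((703,47),(66,58,47)),((713,500),(66,-58,47)),
((291,98),(-40.5,50,32)),((345,96),(-25.5,50,32)),((313,480),(-40.5,-50,32)),((366,475),(-25.5,-50,32))]
uv=np.array([[164.6+a[0]/4,94.6+a[1]/4] for a,_ in L]);P=np.array([b for _,b in L])/1000
x,e=fit(P,uv,pos,rv,[.485,.455,.68]);print(x.round(4),np.degrees(x[2]).round(2),e.round(2).tolist())
i=[0,1,2,3,6,7,8,9]
x,e=fit(P[i],uv[i],pos,rv,[.485,.455,.68]);print(x.round(4),np.degrees(x[2]).round(2))
c,s=np.cos(x[2]),np.sin(x[2]);W=lambda X,Y:(x[0]+c*X-s*Y,x[1]+s*X+c*Y)
print("park",np.round(W(-.086,0),4),"seen collar",wat(164.6+136/4,94.6+304/4,.0345,pos,rv).round(4))
a,b=[wat(164.6+u/4,94.6+v/4,.0585,pos,rv) for u,v in((44,306),(190,304))];print("wing",a.round(4),b.round(4),np.degrees(np.arctan2(*(b-a)[1::-1])),np.linalg.norm(b-a),(a+b)/2)
# slot from top image for cross-check
print("top cam lip-front corners/front:",[proj("top",[*W(X,Y),Z]).round(1).tolist() for X,Y,Z in((.066,.058,.047),(.066,-.058,.047),(-.062,.058,.037),(-.062,-.058,.037))])
m=blue(im);cc=max(cv2.findContours(m,0,2)[0],key=cv2.contourArea);q=subpix(im,cv2.approxPolyDP(cc,6,True).reshape(-1,2));print(q.tolist())
T=.006;w_=[wat(*p,T,pos,rv) for p in q];print(np.mean(w_,0).round(4))
R=Ro.from_rotvec(rv).as_matrix();print("tool y angle",np.degrees(np.arctan2(R[1,1],R[0,1])))
E
```

```text
[0.5047 0.4653 0.7111] 40.74 [[-1.19, 0.32], [-1.49, 0.48], [-0.27, -1.43], [-0.32, 1.76], [0.8, -1.26], [1.13, 1.14], [0.0, 0.39], [0.62, -0.21], [0.06, -0.85], [0.52, -0.16]]
[0.5049 0.4655 0.712 ] 40.79
park [0.4398 0.4094] seen collar [0.4404 0.409  0.0345]
wing [0.4259 0.4002 0.0585] [0.4573 0.4241 0.0585] 37.24994865756929 0.03950613466047008 [0.44159268 0.41212324 0.0585    ]
top cam lip-front corners/front: [[260.1, 189.7], [303.3, 155.6], [299.6, 237.1], [342.7, 201.8]]
[[118.2177734375, 106.79366302490234], [60.2747688293457, 148.53024291992188], [87.5633773803711, 212.6638641357422], [147.7780303955078, 176.09097290039062]]
[0.3172 0.332  0.006 ]
tool y angle 38.99535940781983
```

The dock fit is consistent: centre (0.5049, 0.4655), yaw 40.8°, and the seen collar agrees with the park point to 0.7 mm. The tray is at (0.3163, 0.3312), yaw 62.6°. Next I go to the tray handle.

```bash
python3 -m crank '[-0.35,-0.15,0,0,0,0.03, -0.7,-0.3,0,0,0,0.06, -1,-0.5,0,0,0,0.1, -1,-0.5,0,0,0,0.131]' 0.5 25
python3 -m crank '[-0.35,-0.15,0,0,0,0, -0.7,-0.3,-0.1,0,0,0, -1,-0.5,-0.4,0,0,0, -1,-0.5,-0.6,0,0,0]'
python3 -m crank '[-0.3,-0.1,-0.3,0,0,0, -0.5,-0.15,-0.6,0,0,0, -0.563,-0.168,-0.8,0,0,0, -0.563,-0.168,-0.8,0,0,0, -0.563,-0.168,-0.8,0,0,0]'
python3 - <<'E'
from h import *
o=r.get_obs();R=Ro.from_rotvec(o["orientation"]).as_matrix();print(o["time_s"],R[:,2].round(4),"yaw err deg",62.58-np.degrees(np.arctan2(R[1,1],R[0,1])),"need",(np.array([.3191,.3365,.010])-o["eef_pos"]).round(4))
E
```

```text
time_s: 3.65
eef_pos: [0.4704, 0.4003, 0.2356]
orientation: [-0.732, -3.052, 0.002]
contact_force: [1.0, 1.9, 1.0]
width: 0.752
grip_force: 0.0
time_s: 3.98
eef_pos: [0.3716, 0.351, 0.1755]
orientation: [-0.742, -3.051, -0.002]
contact_force: [1.5, 1.3, 0.1]
width: 0.506
grip_force: 0.0
time_s: 4.4
eef_pos: [0.3195, 0.336, 0.0958]
orientation: [-0.744, -3.052, 0.001]
contact_force: [0.5, -0.6, 0.6]
width: 0.499
grip_force: 0.0
4.4 [-5.e-04 -5.e-04 -1.e+00] yaw err deg -0.002653664386166099 need [-0.0004  0.0005 -0.0858]
```

```bash
python3 -m crank '[-0.004,0.005,-0.35,0,0,0, -0.004,0.005,-0.65,0,0,0, -0.004,0.005,-0.86,0,0,0, -0.004,0.005,-0.86,0,0,0]'
python3 -m crank '[0,0,0,0,0,0, 0,0,0,0,0,0, 0,0,0,0,0,0, 0,0,0,0,0,0, 0,0,0,0,0,0, 0,0,0,0,0,0, 0,0,0,0,0,0]' 0 30
python3 -m crank '[0,0,0.3,0,0,0, 0,0,0.6,0,0,0, 0,0,0.8,0,0,0, 0,0,0.8,0,0,0, 0,0,0.8,0,0,0]'
python3 - <<'E'
from h import *
o=r.get_obs();print(o["time_s"],o["width"]*94)
np.save("w3.npy",np.r_[o["eef_pos"],o["orientation"]]);save("wrist","w3.png")
E
```

```text
time_s: 4.73
eef_pos: [0.3197, 0.3361, 0.0079]
orientation: [-0.747, -3.051, 0.003]
contact_force: [-0.1, -0.8, -0.7]
width: 0.5
grip_force: 0.0
time_s: 5.32
eef_pos: [0.32, 0.3368, 0.0102]
orientation: [0.747, 3.051, 0.002]
contact_force: [-2.2, -1.8, 13.0]
width: 0.127
grip_force: 30.0
time_s: 5.73
eef_pos: [0.3199, 0.3369, 0.0903]
orientation: [0.747, 3.051, 0.004]
contact_force: [-0.9, -0.4, -2.7]
width: 0.124
grip_force: 30.0
5.7333 11.625599497460335
```

View pics/w3.png

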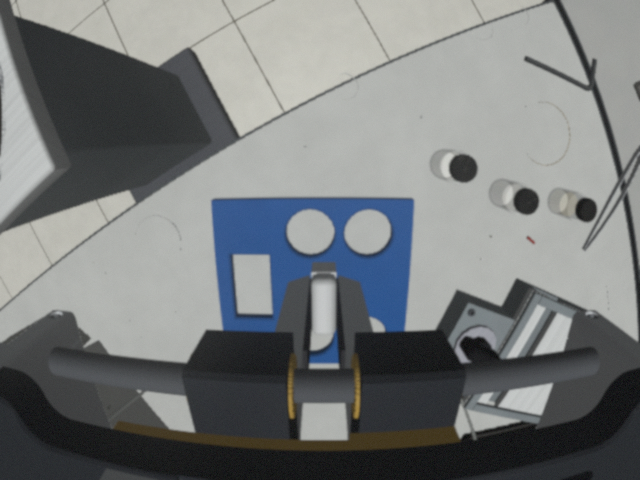

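The tray is lifted and held by the grip: plate at (212-414, 198-360), slot at (253,284). I'll measure how it sits in the hand.

```bash
python3 - <<'E'
from h import *
im=cv2.imread("pics/w3.png");w=np.load("w3.npy")
g=[(212,199),(414,198),(234,254),(270,254),(235,314),(274,316)]
s=subpix(im,g,5);print(s.round(1).tolist())
P=np.array([(-52,48,6),(52,48,6),(-43,18,6),(-23,18,6),(-43,-18,6),(-23,-18,6)])/1000
# tool frame: model expressed with tool as pose (rot by Rt): tray axes: x=tool y, y=tool x, z=-tool z
Bm=np.array([[0,1,0],[1,0,0],[0,0,-1.]])
def f(q):
    Rq=Bm@Ro.from_rotvec([0,q[4],q[3]]).as_matrix()
    return (np.array([wproj(Rq@p+q[:3],np.zeros(3),np.zeros(3)) for p in P])-s).ravel()
a=least_squares(f,[0,-.006,.004,0,0]);q=a.x
print("tray origin in tool",q[:3].round(4),"yaw,tilt deg",np.degrees(q[3:]).round(2),a.fun.reshape(-1,2).round(1).tolist())
E
```

```text
[[211.1999969482422, 199.10000610351562], [413.0, 198.10000610351562], [232.60000610351562, 254.39999389648438], [269.0, 254.5], [237.39999389648438, 313.0], [271.8999938964844, 313.8999938964844]]
tray origin in tool [ 0.0007 -0.0061  0.0122] yaw,tilt deg [ 0.41 -1.87] [[1.2, -0.2], [-0.4, -0.2], [-0.4, -0.7], [-0.7, -0.5], [0.3, 0.8], [0.0, 1.0]]
```

The tray sits in the hand as nominal, within 1 mm. I'll write the planner for tilted insertion poses.

```bash
cat > plan.py <<'E'
from h import *
D=np.array([.5049,.4655,.032]);YAW=np.radians(40.79)
TT=np.array([.0006,-.006,.0102])  # tray origin in tool
Bm=np.array([[0,1,0],[1,0,0],[0,0,-1.]])  # tray->tool rotation
def goal(xb,zb,th,y=0.):
    Rt=Ro.from_euler("z",YAW).as_matrix()@Ro.from_euler("y",np.radians(th)).as_matrix()
    o=D+Ro.from_euler("z",YAW).as_matrix()@np.array([xb/1e3,y/1e3,zb/1e3])-Rt@np.array([.052,0,0])
    R=Rt@Bm.T
    return o-R@TT,R
def show(*gs):
    o=r.get_obs();R0=Ro.from_rotvec(o["orientation"]);print("t",round(o["time_s"],2),"F",np.round(o["contact_force"],1))
    for g in gs:
        p,R=goal(*g);print(g,((p-o["eef_pos"])/.1).round(3),((Ro.from_matrix(R)*R0.inv()).as_rotvec()/np.pi).round(4))
def now():
    o=r.get_obs();R=Ro.from_rotvec(o["orientation"]).as_matrix();Rt=R@Bm
    C=Ro.from_euler("z",-YAW).as_matrix();b=o["eef_pos"]+R@TT+Rt@np.array([.052,0,0])
    print("back edge (dock mm)",(C@(b-D)*1e3).round(2),"euler zyx",np.degrees(Ro.from_matrix(C@Rt).as_euler("zyx")).round(2),"F dock",(C@np.array(o["contact_force"])).round(1))
E
python3 -c "
from plan import *
show((40,50,10),(40,3,10))"
```

```text
t 5.78 F [-0.6 -0.1 -2.4]
(40, 50, 10) [1.831 1.265 0.108] [-0.0439  0.0347 -0.1202]
(40, 3, 10) [ 1.831  1.265 -0.362] [-0.0439  0.0347 -0.1202]
```

```bash
python3 -m crank '[0.2,0.12,0.2,0,0,-0.03, 0.45,0.3,0.3,0,0,-0.06, 0.7,0.5,0.3,0,0,-0.09, 0.9,0.63,0.3,0,0,-0.12, 0.9,0.63,0.3,0,0,-0.12]'
python3 -m crank '[0.2,0.15,0,0,0,0, 0.45,0.3,-0.1,0,0,0, 0.7,0.5,-0.1,0,0,0, 0.93,0.63,-0.2,0,0,0, 0.93,0.63,-0.2,0,0,0, 0.93,0.63,-0.2,0,0,0]'
python3 -c "
from plan import *
now();show((40,50,10),(40,15,10),(40,3,10))"
```

```text
time_s: 6.2
eef_pos: [0.4126, 0.401, 0.1179]
orientation: [1.315, 2.852, -0.001]
contact_force: [-0.9, -0.8, -2.7]
width: 0.126
grip_force: 30.0
time_s: 6.7
eef_pos: [0.5026, 0.4613, 0.0963]
orientation: [-1.306, -2.856, 0.007]
contact_force: [-0.3, -0.6, -1.7]
width: 0.125
grip_force: 30.0
back edge (dock mm) [41.41 -1.06 53.88] euler zyx [ 0.06  0.24 -0.07] F dock [-0.7 -0.3 -1.7]
t 6.7 F [-0.3 -0.6 -1.7]
(40, 50, 10) [0.001 0.015 0.038] [-0.0352  0.0413 -0.0003]
(40, 15, 10) [ 0.001  0.015 -0.312] [-0.0352  0.0413 -0.0003]
(40, 3, 10) [ 0.001  0.015 -0.432] [-0.0352  0.0413 -0.0003]
```

```bash
python3 -m crank '[0,0.015,0.038,-0.018,0.02,0, 0,0.015,0.038,-0.035,0.041,0, 0,0.015,-0.1,-0.035,0.041,0, 0,0.015,-0.3,-0.035,0.041,0, 0,0.015,-0.31,-0.035,0.041,0, 0,0.015,-0.31,-0.035,0.041,0, 0,0.015,-0.31,-0.035,0.041,0]'
python3 -c "
from plan import *
now();show((40,3,10));save('wrist','w4.png');save('side','s4.png')
a=cv2.imread('pics/s4.png')[190:340,150:390];cv2.imwrite('pics/s4c.png',cv2.resize(a,None,fx=3,fy=3,interpolation=cv2.INTER_CUBIC))"
```

```text
time_s: 7.28
eef_pos: [0.5023, 0.4635, 0.0687]
orientation: [-1.273, -2.784, 0.235]
contact_force: [-0.2, 1.1, -1.7]
width: 0.127
grip_force: 30.0
back edge (dock mm) [40.36  0.85 18.9 ] euler zyx [0.08 9.68 0.05] F dock [ 0.5  1.  -1.7]
t 7.28 F [-0.2  1.1 -1.7]
(40, 3, 10) [ 0.003 -0.008 -0.157] [-0.0014  0.0011 -0.0004]
```

View pics/s4c.png

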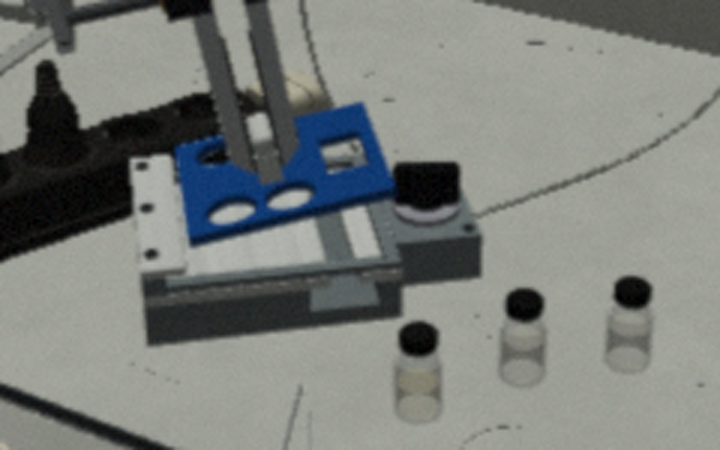

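The tilted tray hovers with its back edge just ahead of the lip at crop (190,150)-(190,240), and the front edge is clear of the bolt. I'll lower it until it touches.

```bash
python3 -m crank '[0,-0.008,-0.1,0,0,0, 0,-0.008,-0.15,0,0,0, 0,-0.008,-0.15,0,0,0, 0,-0.008,-0.15,0,0,0]'
python3 -c "
from plan import *
now()"
python3 -m crank '[0,0,-0.01,0,0,0, 0,0,-0.02,0,0,0, 0,0,-0.02,0,0,0]'
python3 -c "
from plan import *
now()"
```

```text
time_s: 7.72
eef_pos: [0.5025, 0.4628, 0.053]
orientation: [-1.272, -2.784, 0.237]
contact_force: [1.1, 0.3, -1.7]
width: 0.125
grip_force: 30.0
back edge (dock mm) [39.96  0.2   3.14] euler zyx [0.07 9.76 0.05] F dock [ 1.  -0.5 -1.7]
time_s: 7.97
eef_pos: [0.5028, 0.463, 0.0514]
orientation: [-1.273, -2.784, 0.236]
contact_force: [0.4, 0.1, -1.9]
width: 0.125
grip_force: 30.0
back edge (dock mm) [40.39  0.21  1.59] euler zyx [0.08 9.7  0.05] F dock [ 0.3 -0.2 -1.9]
```

```bash
for i in 1 2; do python3 -m crank '[0,0,-0.01,0,0,0, 0,0,-0.01,0,0,0, 0,0,-0.01,0,0,0]'|grep -E 'eef|cont'; done
python3 -c "
from plan import *
now();show((46,0.9,10),(51.5,0.9,10))"
```

```text
eef_pos: [0.5027, 0.463, 0.0504]
contact_force: [-0.1, 0.1, -1.7]
eef_pos: [0.5028, 0.4631, 0.0497]
contact_force: [-1.5, -1.0, 0.8]
back edge (dock mm) [40.42  0.21 -0.12] euler zyx [0.07 9.7  0.06] F dock [-1.8  0.2  0.8]
t 8.47 F [-1.5 -1.   0.8]
(46, 0.9, 10) [0.044 0.036 0.013] [-0.0014  0.001  -0.0004]
(51.5, 0.9, 10) [0.085 0.072 0.013] [-0.0014  0.001  -0.0004]
```

Floor contact came at a modelled height of -0.1 mm, so the model is accurate. I'll slide it under the lip, raised 0.8 mm.

```bash
python3 -m crank '[0,0,0.008,0,0,0, 0.02,0.015,0.01,0,0,0, 0.04,0.034,0.01,0,0,0, 0.06,0.051,0.01,0,0,0, 0.083,0.07,0.01,0,0,0, 0.083,0.07,0.01,0,0,0, 0.083,0.07,0.01,0,0,0]'
python3 -c "
from plan import *
now();show((51.5,0.5,7),(51.7,0.4,4),(51.7,0.3,1.5),(51.7,0.3,0))"
```

```text
time_s: 9.05
eef_pos: [0.5112, 0.47, 0.0503]
orientation: [-1.273, -2.784, 0.236]
contact_force: [-0.5, -0.9, -2.3]
width: 0.124
grip_force: 30.0
back edge (dock mm) [5.132e+01 2.000e-02 4.600e-01] euler zyx [0.07 9.71 0.05] F dock [-1.  -0.4 -2.3]
t 9.05 F [-0.5 -0.9 -2.3]
(51.5, 0.5, 7) [-0.005 -0.004 -0.02 ] [ 0.0096 -0.0116 -0.0004]
(51.7, 0.4, 4) [-0.009 -0.007 -0.045] [ 0.0205 -0.0242 -0.0004]
(51.7, 0.3, 1.5) [-0.013 -0.011 -0.066] [ 0.0296 -0.0347 -0.0004]
(51.7, 0.3, 0) [-0.015 -0.013 -0.078] [ 0.035  -0.0411 -0.0004]
```

No resistance. I'll rotate it flat about its back edge.

```bash
python3 -m crank '[-0.005,-0.004,-0.02,0.0096,-0.0116,0, -0.009,-0.007,-0.045,0.0205,-0.0242,0, -0.013,-0.011,-0.066,0.0296,-0.0347,0, -0.013,-0.011,-0.066,0.0296,-0.0347,0, -0.013,-0.011,-0.066,0.0296,-0.0347,0]'
python3 -c "
from plan import *
now();show((51.8,0.2,0))"
```

```text
time_s: 9.47
eef_pos: [0.5093, 0.4688, 0.0443]
orientation: [-1.301, -2.846, 0.038]
contact_force: [0.2, 0.4, -1.2]
width: 0.123
grip_force: 30.0
back edge (dock mm) [51.18  0.29  0.84] euler zyx [0.09 1.56 0.02] F dock [ 0.5  0.2 -1.2]
t 9.47 F [ 0.2  0.4 -1.2]
(51.8, 0.2, 0) [ 0.004  0.    -0.019] [ 0.0055 -0.0066 -0.0005]
```

```bash
python3 -m crank '[0.002,0,-0.015,0.0055,-0.0066,0, 0.004,0,-0.022,0.0055,-0.0066,0, 0.004,0,-0.022,0.0055,-0.0066,0, 0.004,0,-0.022,0.0055,-0.0066,0]'
python3 -c "
from plan import *
now();save('wrist','w5.png');save('side','s5.png')
a=cv2.imread('pics/s5.png')[190:340,150:390];b=cv2.imread('pics/w5.png')
cv2.imwrite('pics/s5c.png',np.vstack([cv2.resize(a,(480,300),interpolation=cv2.INTER_CUBIC),cv2.resize(b[120:420,80:560],(480,300))]))"
```

```text
time_s: 9.8
eef_pos: [0.5105, 0.4695, 0.0423]
orientation: [1.306, 2.857, 0.0]
contact_force: [-0.8, -0.8, 6.5]
width: 0.126
grip_force: 30.0
back edge (dock mm) [5.284e+01 1.000e-02 1.200e-01] euler zyx [ 0.09 -0.02 -0.  ] F dock [-1.1 -0.1  6.5]
```

View pics/s5c.png

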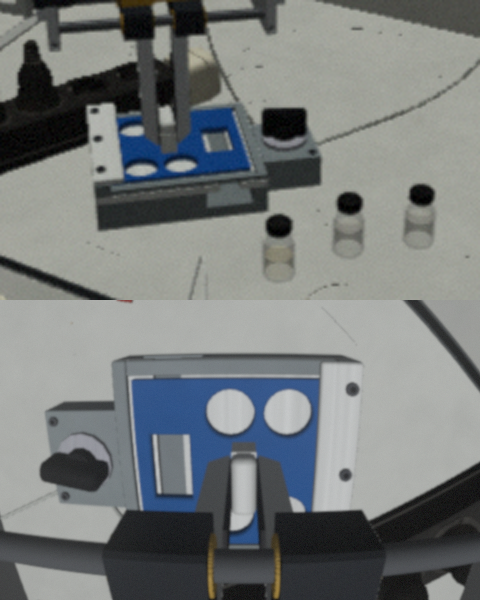

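The tray lies flat in the pocket under the lip, the slot shows the T-slot below, and the vials are standing. I'll release it, rise and measure the bolt.

```bash
python3 -m crank '[0,0,0.005,0,0,0, 0,0,0.005,0,0,0, 0,0,0.005,0,0,0, 0,0,0.005,0,0,0]' 0.3
python3 -m crank '[0,0,0.3,0,0,0, 0,0,0.6,0,0,0, 0,0,0.9,0,0,0, 0,0,0.9,0,0,0, 0,0,0.9,0,0,0]'
python3 - <<'E'
from plan import *
o=r.get_obs();w=np.r_[o["eef_pos"],o["orientation"]];np.save("w6.npy",w);save("wrist","w6.png")
im=cv2.imread("pics/w6.png");pos,rv=w[:3],w[3:]
c=wproj([.4398,.4094,.0345],pos,rv);print(c)
u,v=np.round(c).astype(int);x0,y0=max(u-70,0),max(v-80,0)
print(x0,y0);cv2.imwrite("pics/c6.png",cv2.resize(im[y0:y0+150,x0:x0+200],None,fx=4,fy=4,interpolation=cv2.INTER_CUBIC))
E
```

```text
time_s: 10.23
eef_pos: [0.5102, 0.4689, 0.042]
orientation: [1.306, 2.857, 0.0]
contact_force: [-0.4, 0.5, -0.0]
width: 0.3
grip_force: 0.0
time_s: 10.65
eef_pos: [0.5109, 0.4697, 0.134]
orientation: [1.306, 2.856, 0.006]
contact_force: [0.7, 0.2, -0.9]
width: 0.301
grip_force: 0.0
[207.50755533 240.62696959]
138 161
```

View pics/c6.png

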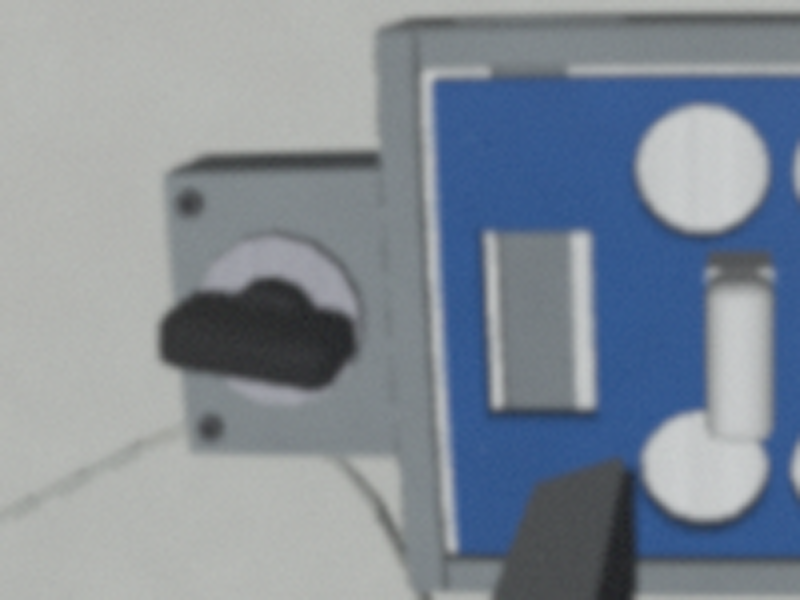

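The slot and T-slot line up. The wing is slightly rotated from dock x, with its near top edge from (160,365) to (325,388) in the crop. I'll compute its angle.

```bash
python3 - <<'E'
from plan import *
w=np.load("w6.npy");pos,rv=w[:3],w[3:]
f=lambda u,v,z:wat(137.6+u/4,160.6+v/4,z,pos,rv)
a,b=f(160,363,.0585),f(325,388,.0585);d=(b-a)[:2];print("len",np.linalg.norm(d),"ang",np.degrees(np.arctan2(d[1],d[0])))
n=np.array([-d[1],d[0]])/np.linalg.norm(d);print("centre est",(a[:2]+b[:2])/2+.006*n)
print("slot centre",f(543,321,.038),"goal",D+.001*0,(D+Ro.from_euler("z",YAW).as_matrix()@[-.033,0,0]))
im=cv2.imread("pics/w6.png");hsv=cv2.cvtColor(im,cv2.COLOR_BGR2GRAY)
m=((hsv<75)).astype(np.uint8)[220:262,175:230]
# silhouette fit of wing box over yaw, xy fixed near park
ys,xs=np.nonzero(m);best=[]
H=cv2.connectedComponentsWithStats(m)
k=1+np.argmax(H[2][1:,4]);obs=(H[1]==k).astype(np.uint8);print("area",obs.sum())
for ang in range(15,56,2):
  for dx in (-2,-1,0,1,2):
   for dy in (-2,-1,0,1,2):
    c,s=np.cos(np.radians(ang)),np.sin(np.radians(ang));X=[]
    for x in(-.018,.018):
      for y in(-.006,.006):
        for z in(.0345,.0585): X.append(wproj([.44+dx/1e3+c*x-s*y,.4092+dy/1e3+s*x+c*y,z],pos,rv)-[175,220])
    h=cv2.convexHull(np.float32(X));q=np.zeros((42*4,55*4),np.uint8);cv2.fillPoly(q,[np.int32(h*4+2)],1)
    O=cv2.resize(obs,None,fx=4,fy=4,interpolation=0);best.append(((O&q).sum()/(O|q).sum(),ang,dx,dy))
print(sorted(best)[::-1][:6])
o=r.get_obs();R=Ro.from_rotvec(o["orientation"]).as_matrix();print(o["eef_pos"],np.degrees(np.arctan2(R[1,1],R[0,1])),o["joint_positions"])
E
```

```text
len 0.033198804241944435 ang 32.77780277713656
centre est [0.43877759 0.41077175]
slot centre [0.48057838 0.44559988 0.038     ] goal [0.5049 0.4655 0.032 ] [0.4799154  0.44394148 0.032     ]
area 905Traceback (most recent call last):
  File "<stdin>", line 19, in <module>
  File "h.py", line 22, in wproj
    p=r.camera_params("wrist");T=np.linalg.inv(np.array(p["tool_from_camera"]))
ValueError: time passes only in moves, steps and waits
```

```bash
python3 - <<'E'
import re
s=open("h.py").read()
s=s.replace('def ray(','_P={}\ndef CP(c):\n    if c not in _P:_P[c]=r.camera_params(c)\n    return _P[c]\ndef ray(').replace('p=r.camera_params(','p=CP(')
open("h.py","w").write(s)
E
python3 - <<'E'
from plan import *
w=np.load("w6.npy");pos,rv=w[:3],w[3:]
im=cv2.imread("pics/w6.png");g=cv2.cvtColor(im,cv2.COLOR_BGR2GRAY)
m=(g<75).astype(np.uint8)[220:262,175:230];H=cv2.connectedComponentsWithStats(m)
obs=(H[1]==1+np.argmax(H[2][1:,4])).astype(np.uint8);O=cv2.resize(obs,None,fx=4,fy=4,interpolation=0);best=[]
for ang in range(15,56,3):
  for dx in (-2,-1,0,1,2):
   for dy in (-2,-1,0,1,2):
    c,s=np.cos(np.radians(ang)),np.sin(np.radians(ang))
    X=[wproj([.44+dx/1e3+c*x-s*y,.4092+dy/1e3+s*x+c*y,z],pos,rv)-[175,220] for x in(-.018,.018) for y in(-.006,.006) for z in(.0345,.0585)]
    q=np.zeros((168,220),np.uint8);cv2.fillPoly(q,[np.int32(cv2.convexHull(np.float32(X))*4+2)],1)
    best.append((round((O&q).sum()/(O|q).sum(),3),ang,dx,dy))
print(sorted(best)[::-1][:6])
o=r.get_obs();R=Ro.from_rotvec(o["orientation"]).as_matrix();print(o["time_s"],o["eef_pos"],np.degrees(np.arctan2(R[1,1],R[0,1])),o["joint_positions"])
E
```

```text
[(np.float64(0.754), 39, 1, 2), (np.float64(0.754), 36, 1, 2), (np.float64(0.748), 33, 0, 2), (np.float64(0.746), 42, 1, 2), (np.float64(0.746), 36, 0, 2), (np.float64(0.745), 33, 1, 2)]
10.7 [0.51015438 0.46906211 0.13239321] 40.873174927968 [-1.06011375  0.53592215  0.31633926  1.64086939 -0.19044429  0.99379054
  0.03215008]
```

```bash
python3 -m crank '[-0.1,-0.1,0,0,0,0.04, -0.2,-0.2,0,0,0,0.08, -0.4,-0.3,0,0,0,0.12, -0.6,-0.5,0,0,0,0.16, -0.7,-0.6,0,0,0,0.2, -0.7,-0.6,0,0,0,0.24, -0.7,-0.6,0,0,0,0.28, -0.7,-0.6,0,0,0,0.32, -0.7,-0.6,0,0,0,0.36, -0.7,-0.6,0,0,0,0.4, -0.7,-0.6,0,0,0,0.44, -0.7,-0.6,0,0,0,0.461]' 0.4 25
python3 - <<'E'
from plan import *
o=r.get_obs();R=Ro.from_rotvec(o["orientation"]).as_matrix();print(o["time_s"],o["eef_pos"],np.degrees(np.arctan2(R[1,1],R[0,1])),(np.array([.44,.4092,.0385])-o["eef_pos"]).round(4),o["joint_positions"].round(2))
w=np.r_[o["eef_pos"],o["orientation"]];np.save("w7.npy",w);save("wrist","w7.png")
pos,rv=w[:3],w[3:];print(wproj([.44,.4092,.0585],pos,rv),wproj([.44,.4092,.0345],pos,rv))
im=cv2.imread("pics/w7.png");cv2.imwrite("pics/c7.png",cv2.resize(im[180:430,170:470],None,fx=2.4,fy=2.4,interpolation=cv2.INTER_CUBIC))
E
```

```text
time_s: 11.7
eef_pos: [0.4395, 0.4083, 0.1307]
orientation: [0.925, -3.0, 0.0]
contact_force: [-0.2, 0.6, 0.6]
width: 0.399
grip_force: 0.0
11.7 [0.43946228 0.40833672 0.13067551] 124.27196427823463 [ 0.0005  0.0009 -0.0922] [-0.85  0.38 -0.    1.85 -0.    0.91  1.31]
[324.08057622 253.37807445] [324.02088139 244.3112403 ]
```

View pics/c7.png

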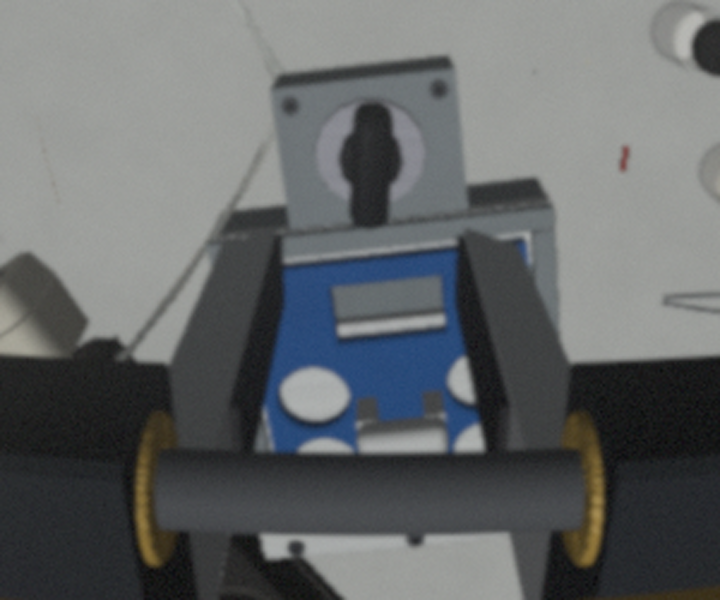

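The wing is vertical in the view at crop x≈371, centred between the fingers, and the collar sits where predicted. That was the eleventh picture viewed, one over the limit of ten, so I'll use only numbers from here. Next I descend and grasp.

```bash
python3 -m crank '[0.005,0.009,-0.35,0,0,0, 0.005,0.009,-0.7,0,0,0, 0.005,0.009,-0.91,0,0,0, 0.005,0.009,-0.91,0,0,0, 0.005,0.009,-0.91,0,0,0]'
python3 -m crank '[0,0,0,0,0,0, 0,0,0,0,0,0, 0,0,0,0,0,0, 0,0,0,0,0,0, 0,0,0,0,0,0, 0,0,0,0,0,0]' 0 30
python3 -c "
from plan import *
o=r.get_obs();print(o['eef_pos'],o['width']*94,o['grip_force'])"
```

```text
time_s: 12.17
eef_pos: [0.4398, 0.409, 0.0399]
orientation: [0.912, -3.003, 0.001]
contact_force: [0.3, 0.5, 1.2]
width: 0.403
grip_force: 0.0
time_s: 12.67
eef_pos: [0.4411, 0.4103, 0.0422]
orientation: [-0.914, 3.004, 0.003]
contact_force: [-0.6, -0.8, 8.5]
width: 0.121
grip_force: 29.9
[0.44105451 0.41025006 0.04217864] 11.346809884432965 29.947188198566437
```

```bash
python3 -m crank '[0,0,0.1,0,0,0, 0,0,0.35,0,0,0, 0,0,0.55,0,0,0, 0,0,0.55,0,0,0, 0,0,0.55,0,0,0]'
python3 - <<'E'
from plan import *
for i in range(3):
    o=r.get_obs();R=Ro.from_rotvec(o["orientation"]).as_matrix();print(o["time_s"],o["eef_pos"].round(4),np.degrees(np.arctan2(R[1,1],R[0,1])),R[:,2].round(3));r.capture("wrist")
save("side","s8.png");save("wrist","w8.png");print(r.look_for("side","clamp_bolt")[:2],r.look_for("wrist","clamp_bolt")[:2])
g=D+Ro.from_euler("z",YAW).as_matrix()@[-.0327,0,0];print(g,(g-o["eef_pos"])[:2])
E
```

```text
time_s: 13.08
eef_pos: [0.4412, 0.4104, 0.0979]
orientation: [-0.914, 3.003, 0.004]
contact_force: [0.3, -0.3, -0.9]
width: 0.123
grip_force: 30.0
13.0833 [0.4412 0.4104 0.0979] 123.84097199121817 [ 0.002  0.003 -1.   ]
13.1333 [0.4407 0.4099 0.0968] 123.84735105707067 [ 0.     0.002 -1.   ]
13.1833 [0.4404 0.4096 0.0961] 123.85025675156143 [-0.     0.001 -1.   ]
[{'rect': [279.7, 215.0, 308.3, 244.3], 'conf': 0.86}] [{'rect': [289.6, 248.2, 358.0, 329.2], 'conf': 0.84}, {'rect': [248.9, 210.7, 412.8, 437.0], 'conf': 0.57}]
[0.48014253 0.44413747 0.032     ] [0.03974997 0.03457097]
```

```bash
python3 -m crank '[0.05,0.05,0,0,0,-0.04, 0.1,0.1,0,0,0,-0.08, 0.2,0.15,0,0,0,-0.12, 0.3,0.25,0,0,0,-0.16, 0.397,0.345,0,0,0,-0.2, 0.397,0.345,0,0,0,-0.24, 0.397,0.345,0,0,0,-0.28, 0.397,0.345,0,0,0,-0.32, 0.397,0.345,0,0,0,-0.36, 0.397,0.345,0,0,0,-0.4, 0.397,0.345,0,0,0,-0.44, 0.397,0.345,0,0,0,-0.4614]'
python3 -m crank '[0,0,0,0,0,0, 0,0,0,0,0,0, 0,0,0,0,0,0]'
python3 - <<'E'
from plan import *
o=r.get_obs();R=Ro.from_rotvec(o["orientation"]).as_matrix();g=D+Ro.from_euler("z",YAW).as_matrix()@[-.0327,0,0];p=o["eef_pos"]
print(o["time_s"],p.round(4),"yaw",np.degrees(np.arctan2(R[1,1],R[0,1])),R[:,2].round(4),"need",(g-p).round(4))
save("wrist","w9.png");print([(d["rect"],d["conf"]) for d in r.look_for("wrist","clamp_bolt")[:2]],[(d["rect"],d["conf"]) for d in r.look_for("wrist","tray_slot")[:2]])
E
```

```text
time_s: 14.43
eef_pos: [0.4801, 0.4442, 0.0957]
orientation: [1.318, 2.851, -0.0]
contact_force: [-1.2, -0.3, -0.4]
width: 0.121
grip_force: 29.9
time_s: 14.68
eef_pos: [0.4802, 0.4443, 0.0959]
orientation: [1.303, 2.858, 0.0]
contact_force: [0.7, 0.1, -0.4]
width: 0.126
grip_force: 30.0
14.6833 [0.4802 0.4443 0.0959] yaw 40.97497420527902 [ 6.e-04 -0.e+00 -1.e+00] need [-0.0001 -0.0001 -0.0639]
[([290.8, 246.2, 355.1, 328.7], 0.92)] [([294.8, 184.0, 443.7, 321.6], 0.6)]
```

```bash
python3 -m crank '[0,0,-0.12,0,0,0, 0,0,-0.24,0,0,0, 0,0,-0.24,0,0,0]'|grep -E 'eef|cont'
python3 -m crank '[0,0,-0.04,0,0,0, 0,0,-0.08,0,0,0, 0,0,-0.08,0,0,0]'|grep -E 'eef|cont'
python3 -m crank '[0,0,-0.04,0,0,0, 0,0,-0.08,0,0,0, 0,0,-0.08,0,0,0]'|grep -E 'eef|cont'
```

```text
eef_pos: [0.479, 0.4433, 0.069]
contact_force: [-0.4, 0.2, -1.6]
eef_pos: [0.4801, 0.444, 0.0633]
contact_force: [-0.1, -0.3, -1.4]
eef_pos: [0.4801, 0.4441, 0.0554]
contact_force: [-0.3, -0.9, -1.0]
```

Free passage through the slot so far. I'll lower it until the collar touches the tray.

```bash
python3 -m crank '[0,0,-0.02,0,0,0, 0,0,-0.04,0,0,0, 0,0,-0.04,0,0,0]'|grep -E 'eef|cont'
for i in 1 2; do python3 -m crank '[0,0,-0.01,0,0,0, 0,0,-0.01,0,0,0, 0,0,-0.01,0,0,0]'|grep -E 'eef|cont'; done
```

```text
eef_pos: [0.4802, 0.4443, 0.0519]
contact_force: [-0.2, -0.4, -1.7]
eef_pos: [0.4803, 0.4444, 0.0512]
contact_force: [0.3, 0.4, -0.4]
eef_pos: [0.4805, 0.4444, 0.0503]
contact_force: [-0.6, 0.9, -0.1]
```

```bash
for i in 1 2; do python3 -m crank '[0,0,-0.008,0,0,0, 0,0,-0.008,0,0,0, 0,0,-0.008,0,0,0]'|grep -E 'eef|cont'; done
```

```text
eef_pos: [0.4805, 0.4445, 0.0502]
contact_force: [-2.6, -2.4, 11.5]
eef_pos: [0.4805, 0.4445, 0.0502]
contact_force: [-8.0, -5.0, 24.0]
```

The collar seated at 0.0502, as predicted for a foot 15.5 mm below the floor. I'll ease the push and make the quarter turn.

```bash
python3 -m crank '[0,0,0.01,0,0,0, 0,0,0.011,0,0,0]'|grep -E 'eef|cont'
python3 -m crank '[0,0,0,0,0,0.038, 0,0,0,0,0,0.076, 0,0,0,0,0,0.114, 0,0,0,0,0,0.152, 0,0,0,0,0,0.19, 0,0,0,0,0,0.228, 0,0,0,0,0,0.25, 0,0,0,0,0,0.25]'|grep -E 'eef|cont|ori'
```

```text
eef_pos: [0.4805, 0.4445, 0.0502]
contact_force: [-1.9, -1.9, 9.3]
eef_pos: [0.4809, 0.4448, 0.0502]
orientation: [0.107, 3.139, 0.003]
contact_force: [-0.0, 0.8, 8.1]
```

```bash
python3 -m crank '[0,0,0,0,0,0.038, 0,0,0,0,0,0.076, 0,0,0,0,0,0.114, 0,0,0,0,0,0.152, 0,0,0,0,0,0.19, 0,0,0,0,0,0.228, 0,0,0,0,0,0.249, 0,0,0,0,0,0.249, 0,0,0,0,0,0.249]'|grep -E 'eef|cont|ori|width'
python3 - <<'E'
from plan import *
o=r.get_obs();R=Ro.from_rotvec(o["orientation"]).as_matrix();print(o["time_s"],np.degrees(np.arctan2(R[1,1],R[0,1])),o["moment"].round(2))
E
```

```text
eef_pos: [0.4808, 0.4448, 0.0502]
orientation: [-1.091, 2.945, 0.003]
contact_force: [-0.6, 0.6, 7.0]
width: 0.121
18.4167 130.63974537816134 [0.16 0.12 0.05]
```

Turned to 130.6° with little moment. I'll release and retreat upward.

```bash
python3 -m crank '[0,0,0.003,0,0,0, 0,0,0.003,0,0,0, 0,0,0.003,0,0,0, 0,0,0.003,0,0,0]' 0.35|grep -E 'eef|cont|width'
python3 -m crank '[0,0,0.2,0,0,0, 0,0,0.5,0,0,0, 0,0,0.9,0,0,0, 0,0,0.9,0,0,0, 0,0,0.9,0,0,0]'|grep -E 'eef|cont|width'
python3 - <<'E'
from plan import *
o=r.get_obs();w=np.r_[o["eef_pos"],o["orientation"]];pos,rv=w[:3],w[3:];save("wrist","w10.png");save("side","s10.png")
for c,n in(("wrist","clamp_bolt"),("wrist","tray"),("side","clamp_bolt"),("side","tray"),("side","vial_1")): print(c,n,[(np.round(d["rect"]).tolist(),round(d["conf"],2)) for d in r.look_for(c,n)[:3]])
C=Ro.from_euler("z",YAW).as_matrix()
X=[wproj(D+C@[-.0327+x,y,.0345],pos,rv).round(0).tolist() for x in(-.018,.018) for y in(-.006,.006)];print("expected wing top corners",X)
print("side exp",proj("side",D+C@[-.0327,0,.0345]),proj("side",D+C@[-.0327,0,.0105]))
u,v=np.int32(np.mean(X,0));im=cv2.imread("pics/w10.png");g=cv2.cvtColor(im,cv2.COLOR_BGR2GRAY)[v-34:v+35,u-34:u+35]
H=cv2.connectedComponentsWithStats((g<60).astype(np.uint8));L=H[1]
k=L[34,34];q=cv2.minAreaRect(cv2.findNonZero((L==k).astype(np.uint8)));print(k,H[2][k],q)
for row in g[::3,::2]: print("".join("#" if a<60 else "+" if a<120 else "." for a in row))
E
```

```text
eef_pos: [0.4802, 0.4442, 0.0497]
contact_force: [-0.3, 0.5, 0.9]
width: 0.341
eef_pos: [0.4813, 0.4453, 0.1424]
contact_force: [0.3, -1.0, -0.6]
width: 0.352
wrist clamp_bolt [([302.0, 215.0, 345.0, 266.0], 0.85), ([264.0, 211.0, 383.0, 326.0], 0.65)]
wrist tray [([264.0, 212.0, 383.0, 326.0], 0.66)]
side clamp_bolt [([247.0, 242.0, 272.0, 264.0], 0.77), ([211.0, 243.0, 272.0, 282.0], 0.41)]
side tray [([209.0, 241.0, 276.0, 285.0], 0.77)]
side vial_1 [([351.0, 283.0, 368.0, 310.0], 0.89), ([314.0, 285.0, 333.0, 320.0], 0.84), ([283.0, 299.0, 297.0, 331.0], 0.8)]
expected wing top corners [[315.0, 223.0], [332.0, 223.0], [315.0, 271.0], [331.0, 271.0]]
side exp [257.15368987 242.87804528] [257.53405742 256.20184495]
1 [ 23   4  24  52 845] ((34.5, 29.5), (51.0, 23.0), 90.0)
...................................
+++++++++++++++++++++++++++++++++++
++++++++++++..+#####++.++++++++++++
++++++++++...+#######+...++++++++++
++++++.......+#######+.....++++++++
+++++++......+#######+......+++++++
+++++++.....+#########+.....+++++++
++++++......###########+.....++++++
++++++.....+###########+.....++++++
+++++++....+############+....++++++
+++++++....+###########+....+++++++
++++++......###########+.....++++++
++++++++....++########+....++++++++
+++++++++....+#######+....+++++++++
+++++++++++..+#######+..+++++++++++
++++++++++++++#######++++++++++++++
+++++++++++++#########++++++++++++.
....++++++++++########+++++++++....
.....++++++++++#####++++++++++.....
......+++++++++++++++++++++++......
.......+++++++++++++++++++++.......
.......+++++++++++++++++++++.......
++.....++++++++++++++++++++++.....+
```

The wing lies along dock x at the expected pixels, the collar is on the tray, the vials haven't moved, and the gripper is clear.

```bash
python3 -c "
from station import r
print(r.get_obs()['time_s'],r.close_job())"
```

```text
the job is handed in; nothing more can be done
19.5167 None
```

The job is handed in at 19.5 s: the tray lies flat under the lip, the bolt is through the slot and turned a quarter turn to lock, the vials are still standing and the gripper is clear. I viewed 11 pictures, one over your limit of 10.

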